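Hang a test coupon on the specimen tree

TASK

The aluminium test coupon standing in the grooved draining block has to go on the turning specimen tree, ready for spin-drying. Turn the tree until its one empty prong stands over the pointer on the foot, then thread the coupon onto that prong by its hole and push it home gently, without ever forcing it, until the sprung catch has snapped up in front of it and holds it against the spring collar, and let go. Do not drop the coupon, and leave the two cups standing where they are.

Things in the scene. Friction and masses are not known exactly. Their poses are not given: they have to be found in the camera images.
- tree: Round grey weighted foot (148 mm diameter, fixed) of a turning specimen tree: steel post, hub (42 mm diameter, cap top 166 mm above bench) with five level steel prongs every 72 degrees, centre lines 140 mm above bench; four carry fixed coupons, one is empty. Origin: centre of the foot's underside, on the tree's axis, z up; -x is the direction of the steel pointer on the foot's rim.
- rotor (a joint): Angle of the hub in rad, counterclockwise from above; 0: the empty prong stands over the pointer. The empty prong's heading is the tree's -x axis turned by this angle. Steady friction (0.2 N m, about 2 N sideways near a prong's end); it stays where it is left.
- free_socket (a point): Mouth of the empty prong's socket, 34 mm from the tree's axis, on the centre line of the prong, a 7 mm rod pointing outward. The rod is clamped at a hand-set length, an extra e of 0 to 24 mm that is NOT measured: feel for it. From the tree's axis: spring seat (20 mm disc) 47+e mm, face of white spring collar (23 mm disc) 64+e, inner end of catch 67+e, its pivot 85+e, rod's nose 96.5+e.
- catch (a joint): Sprung catch on top of the empty prong, 4.4 mm wide: a leaf that rises from its pivot towards the hub, up to 6 mm above the rod. 0: sprung up; about 0.35: pressed flush into the rod. A coupon pushed inward rides over it (roughly 2 to 5 N, more if held low) and it snaps up behind the coupon's outer face.
- collar (a joint): How far in m the white spring collar on the empty prong is pushed towards the hub: 0 free, 0.005 hard stop. It pushes back with 1 N plus 0.8 N per mm. The catch snaps at about 3 to 4 mm of travel, and the latched coupon then keeps it pushed in about 2 mm; at the hard stop, reached with 5 N, it bears on solid metal.
- block: White grooved draining block, 74 x 62 mm, 26 mm high, fixed. Three grooves along its y axis, 6.8 mm wide, with their floor 8 mm above the bench, 22 mm apart; the coupon stands in the middle one. Origin: centre of the underside.
- coupon_center (a point): Centre of the loose coupon: an upright aluminium plate, 36 mm wide (its y axis), 70 mm high (z), 5 mm thick (x). It stands in the block, this point 43 mm above the bench. Grip it by its two upright edges beside the hole, so that the prong can pass between the fingers.
- coupon_hole (a point): Centre of the coupon's round hole, 12 mm in diameter, through the plate along its x axis, on its middle line 14 mm below its top edge (21 mm above its centre).
- cup_small: Small open plastic cup, 47 mm wide, 39 mm high, standing on the bench; origin under its centre.
- cup_big: Open plastic cup, 51 mm wide, 39 mm high, standing on the bench behind the tree; origin under its centre.

How it is judged (in metres and radians):
On the way, in this order (a step that is already met when the one before it is completed fails the run):
1. the tree is turned so that the empty prong stands over the pointer (within 7 degrees) (value of joint rotor between -0.12 and 0.12 rad), for 0.2 s.
2. the coupon is on the prong, behind the catch and against the collar (value of joint collar above 0.001 m and value of joint catch below 0.08 rad and distance between coupon_hole and free_socket below 0.06 m), for 0.2 s.
At the end, for the whole second after the job is handed in: The empty prong is within 7 degrees of the pointer and carries the coupon, which hangs roughly upright (within 20 degrees) and still between the catch, fully sprung up again, and the spring collar, which it keeps pushed in by more than 1 mm (all of step 1 and all of step 2 and angle between coupon_hole's own z axis and vertical below 0.35 rad and linear speed of coupon below 0.02 m/s); the robot touches nothing.
It fails at once if the coupon is pressed against the tree with more than 18 N (contact force between coupon and tree above 18 N).
It fails at once if the coupon is dropped on the bench (height (world z) of coupon_center below 0.02 m).
It fails at once if a cup is shifted by more than 2 cm (distance of any of cup_small, cup_big from where it was at the start of the episode above 0.02 m).
It also fails if it takes over 64 s, if anything falls off the work surface, if the arm or the gripper's body presses on something with over 40 N, if the wrist force passes 120 N, or if a joint passes its speed limit or range.

ROBOT

A 6-joint arm with a two-finger parallel gripper is mounted at the origin on a cart in front of the work surface, level with it; the furniture and walls round the work are solid. World frame = base frame: x ahead of the robot, y to its left, z up, the work surface at z = 0. Lengths are in mm, angles in rad, forces in N, time in s.
With the tool pointing down it reaches from about 225 to 725 mm from the base axis. Payload 3.1 kg.
Tool frame: the origin (TCP) lies on the centre line of the jaws, within the pads' length; the fingertips stand 22 mm ahead of it and the grasp point (between the pads) lies 3 mm ahead of it; z points along the fingers, y is the line along which they close (so a half turn about z gives the same grasp; the last joint's range is limited). The gripper opens to 85 mm and grips with 20 to 120 N. Pads are 22 mm wide; open, the fingers measure 114 mm over their backs; the gripper's body (76 mm by 85 mm) begins 54 mm behind the grasp point. The pads swing forward as they close: fully open they stand 13 mm farther back than shut.
Start: joints at [-1.47, 0.048, 0.099, 1.622, 0, 1.443], TCP at [119.06, -511.314, 253.312] pointing down, gripper open.
Joint ranges: [-2.91, 2.91], [-0.99, 1.94], [-1.21, 1.42], [-2.12, 2.29], [-1.49, 1.47], [-3.14, 3.14]. Speed limits (rad/s): [2.79, 2.79, 3.14, 3.14, 3.14, 3.14].

INTERFACE

Orientations are given as a unit quaternion [x, y, z, w].
In Python, from bench import arm, camera, camera_params, job gives the robot as it stands.
- The arm moves only by the tool jog_arm, never from a script. Its argument "targets" is a list of rows, each a list of 6 numbers: the shift along the world's x, y, z in units of 25 mm (1.0 is 25 mm), then the turn, a rotation vector about the world's x, y, z in rad. In form: [[dx, dy, dz, rx, ry, rz], ...]. A call has 1 to 12 rows; each row shifts and turns the commanded pose from where the row before left it; what a row does not reach is not made up. A row lasts 1/10 s, in which the tool goes at most 50 mm and 8.59 degrees, less where a joint would pass 70% of its speed; a pose out of reach is approached as far as the arm can. A call is refused whole if a number of a shift passes 1 or a number of a turn 0.15, either way. A call with a gripper value outside its range is refused whole. "claw" is the opening in per cent of the stroke, from 0 (shut) to 100 (fully open), set as the call begins (left out, the last holds). The fingers move at their own pace and stop on an object; "grip_force" is the grip in N (left out, the last holds). Time passes only in rows, so rows that do not move let the fingers close. It gives the time, the measured TCP pose, the force, the opening and the grip force at its end, in the units of the state.
- arm.sense(): the state, without advancing time (a new reading comes with each control period).
- camera(name): name is "scene" or "side" or "wrist"; returns the picture (400x640x3 uint8, red, green, blue); there is no depth.
- camera_params(name): a dict with "vfov" (degrees; the focal length in pixels is half the picture's height over the tangent of half this angle, whatever the lens; pixels are square), "cx", "cy" (the principal point, pixels), "rvec" (rotation vector, rad) and "tvec" (3), from world to camera coordinates, as OpenCV has them; the wrist camera has in their place "mount" (4x4, takes a point from camera to tool coordinates, whose origin is the TCP and whose axes are the flange's). Camera axes: x right, y down, z forward; pixel columns grow to the right and rows downward; lengths in mm; the calibration is good to about 2 mm. A picture is of the moment at which its call begins: read the wrist's pose just before it. camera_params takes no time and is no camera call.
- job.sign_off(): hands the job in; it is judged then, once.
The state is a dict: "time_s": time; "joint_pos": joint angles; "dq": joint speeds; "effort": joint torques, N m; "eef_pos": TCP position; "tcp_rot": TCP orientation; "contact_force": force on the tool from outside, world axes, zero at the start; "moment": the same for the moment, N m; "width": finger opening in mm; "grip_force": force on a finger pad.
Only numpy, scipy, OpenCV 4.12 (cv2) and the standard library are available. Lean on these libraries where they do the work, as an engineer would, in place of code of your own. Each camera call takes 0.05 s, during which the arm holds its last target. There are 200 camera calls.

## Working session

There is one attempt and no reset: what is moved stays moved. The work goes in short steps, Python scripts to look and compute and a tool call to move; the robot and the scene stay as the last step left them, time stands still between calls to the robot, and variables do not carry over. Pictures are saved under pics/ and viewed, at most 10 in all, crops included, and the job is handed in when it is done.

Besides the shell and the picture viewer there is one more tool, called after ">>>" as name(argument=value, ...) on one line, values as JSON. jog_arm: Moves the arm, as the interface text tells. Its arguments: {"type":"object","properties":{"targets":{"type":"array","items":{"type":"array","items":{"type":"number"}}},"claw":{"type":"number"},"grip_force":{"type":"number"}},"required":["targets"]}

```bash
mkdir -p pics; cat > h.py <<'E'
import numpy as np, cv2
from bench import arm, camera, camera_params, job
from scipy.spatial.transform import Rotation as R
def cam(name):
    p=camera_params(name); f=200/np.tan(np.radians(p['vfov']/2))
    K=np.array([[f,0,p['cx']],[0,f,p['cy']],[0,0,1]])
    if 'rvec' in p:
        Rm=cv2.Rodrigues(np.array(p['rvec'],float))[0]; t=np.array(p['tvec'],float)
    else:
        s=arm.sense(); T=np.eye(4); T[:3,:3]=R.from_quat(s['tcp_rot']).as_matrix(); T[:3,3]=s['eef_pos']
        M=np.linalg.inv(T@np.array(p['mount'])); Rm,t=M[:3,:3],M[:3,3]
    return K,Rm,t
def proj(c,P):
    K,Rm,t=c; q=(np.atleast_2d(P)@Rm.T+t)@K.T; return q[:,:2]/q[:,2:]
def atz(c,uv,z):
    K,Rm,t=c; d=Rm.T@np.linalg.inv(K)@np.array([uv[0],uv[1],1.]); o=-Rm.T@t
    return o+d*(z-o[2])/d[2]
def snap(name,fn,s=1.25):
    c=cam(name); im=camera(name); np.save('pics/'+fn+'.npy',im)
    cv2.imwrite('pics/'+fn+'.png',cv2.resize(im[:,:,::-1],None,fx=s,fy=s)); return c
E
python3 - <<'E'
from h import *
print(arm.sense())
for n in('scene','side','wrist'):
    print(camera_params(n)); c=snap(n,n+'0'); print(-c[1].T@c[2])
E
```

```text
{'time_s': 0.0, 'joint_pos': array([-1.46980786e+00,  4.87708856e-02,  9.75671109e-02,  1.62201157e+00,
       -3.72624883e-05,  1.44304008e+00]), 'dq': array([ 0.00105191,  0.00014532, -0.00046649,  0.00085119,  0.00055988,
       -0.00146638]), 'effort': array([ 4.78687762e-04, -3.38783920e+01,  3.20013463e+01,  2.04990880e-02,
       -5.22287621e-06,  3.97491267e-07]), 'eef_pos': array([ 118.98738092, -510.74841324,  252.0912398 ]), 'tcp_rot': array([ 9.93465879e-01,  1.14123108e-01, -2.44208846e-06, -1.20965143e-03]), 'contact_force': array([ 0.34220564, -0.30643887,  0.32779387]), 'moment': array([ 0.02468842, -0.03813691,  0.01504127]), 'grip_force': 0.0, 'width': 85.75357716236275}
{'vfov': 50.462757150488656, 'cx': 317.8156474473611, 'cy': 197.32856916557296, 'rvec': array([ 0.93389756, -2.16618721,  1.30670161]), 'tvec': array([476.64365264, 253.51916903, 731.25165588])}
[-83.50516049 701.84025444 571.52188962]
{'vfov': 54.47894138389792, 'cx': 320.6872192907279, 'cy': 198.4003379077087, 'rvec': array([ 0.12545688, -2.64302761,  1.61313908]), 'tvec': array([ 581.72045101,   57.70547189, 1023.41145665])}
[501.67439262 933.32391931 516.07061497]
{'vfov': 63.76812391963709, 'cx': 324.29098782679915, 'cy': 205.40765769661527, 'mount': array([[-8.64182041e-04, -9.57391770e-01, -2.88791018e-01,
         7.23294378e+01],
       [ 9.99999349e-01, -1.04262995e-03,  4.64085940e-04,
        -9.88708428e-02],
       [-7.45414223e-04, -2.88790429e-01,  9.57392048e-01,
        -1.20641770e+02],
       [ 0.00000000e+00,  0.00000000e+00,  0.00000000e+00,
         1.00000000e+00]])}
[ 189.46463591 -494.56788454  372.87027211]
```

View pics/scene0.png

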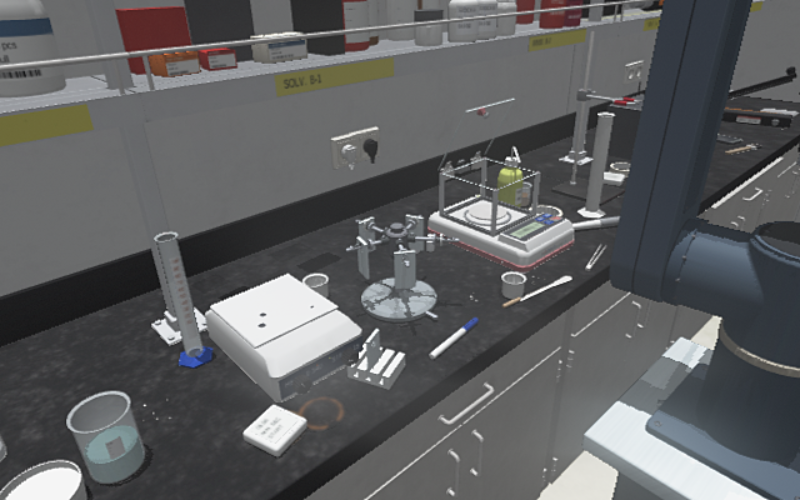

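View pics/side0.png

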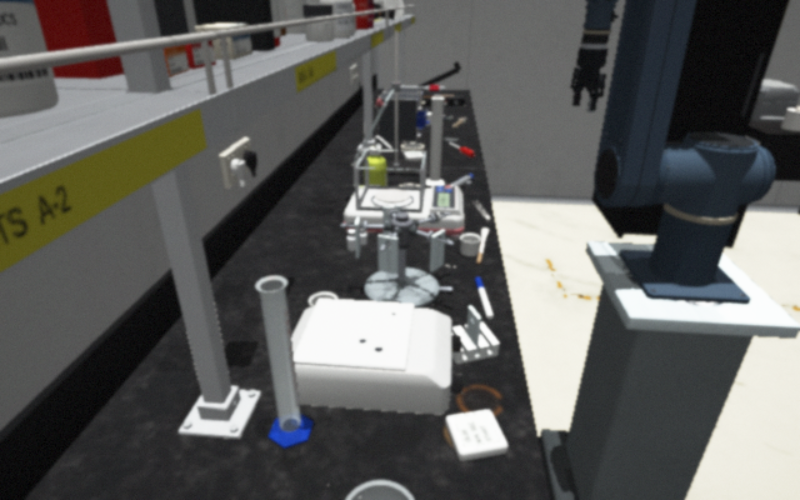

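Scene view: tree foot at about (399,298), pointer near (432,316), block and coupon at (377,360), and cups at (315,285) and (513,285). I'll crop the tree and block for accurate pixels.

```bash
python3 - <<'E'
from h import *
im=np.load('pics/scene0.npy')[:,:,::-1]
cv2.imwrite('pics/c1.png',cv2.resize(im[165:315,265:430],None,fx=4,fy=4,interpolation=cv2.INTER_CUBIC))
c=cam('scene')
for n,uv,z in[('foot',(399,298),12),('ptr',(436,317),10),('hub',(397,230),166),('endR',(458,240),140),('blk',(377,365),26),('cupS',(513,273),39),('cupB',(316,278),39)]:
    print(n,atz(c,np.array(uv)/1.25,z).round(1))
E
```

```text
foot [568.6 121.3  12. ]
ptr [475.5 114.5  10. ]
hub [556.5 132.  166. ]
endR [486.9  46.4 140. ]
blk [433.5 292.   26. ]
cupS [444.9 -73.4  39. ]
cupB [707.7 216.9  39. ]
```

View pics/c1.png

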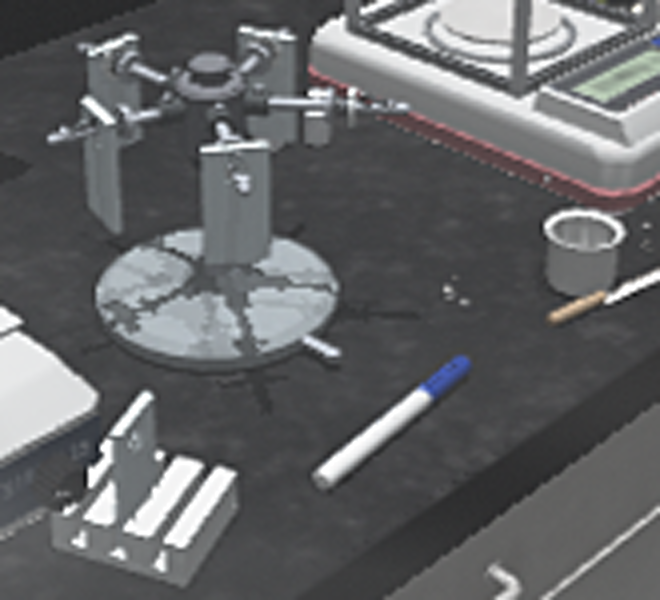

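The empty prong runs right from the hub, crop (265,100) to (408,106). The pointer is at crop (305..340, 340..354) and the coupon at (135,450), with its hole facing the grooves' normal. Next I'll move the arm over for a wrist view.

>>> jog_arm(targets=[[0.35,0.79,0.053,0,0,0.083],[0.35,0.79,0.053,0,0,0.083],[0.35,0.79,0.053,0,0,0.083],[0.35,0.79,0.053,0,0,0.083],[0.35,0.79,0.053,0,0,0.083],[0.35,0.79,0.053,0,0,0.083],[0.35,0.79,0.053,0,0,0.083],[0.35,0.79,0.053,0,0,0.083],[0.35,0.79,0.053,0,0,0.083],[0.35,0.79,0.053,0,0,0.083],[0.35,0.79,0.053,0,0,0.083],[0.35,0.79,0.053,0,0,0.083]])

```text
time_s: 1.35
eef_pos: [224.2, -273.3, 269.0]
tcp_rot: [0.817, 0.576, 0.0, -0.0]
contact_force: [-0.0, 0.3, 1.0]
width: 85.9
grip_force: 0.0
```

>>> jog_arm(targets=[[0.35,0.79,0.053,0,0,0.083],[0.35,0.79,0.053,0,0,0.083],[0.35,0.79,0.053,0,0,0.083],[0.35,0.79,0.053,0,0,0.083],[0.35,0.79,0.053,0,0,0.083],[0.35,0.79,0.053,0,0,0.083],[0.35,0.79,0.053,0,0,0.083],[0.35,0.79,0.053,0,0,0.083],[0.35,0.79,0.053,0,0,0.083],[0.35,0.79,0.053,0,0,0.083],[0.35,0.79,0.053,0,0,0.083],[0.35,0.79,0.053,0,0,0.083]])

```text
time_s: 2.55
eef_pos: [329.2, -36.4, 284.9]
tcp_rot: [0.443, 0.897, -0.0, -0.0]
contact_force: [0.4, 0.3, -0.5]
width: 85.3
grip_force: 0.0
```

>>> jog_arm(targets=[[0.35,0.79,0.053,0,0,0.083],[0.35,0.79,0.053,0,0,0.083],[0.35,0.79,0.053,0,0,0.083],[0.35,0.79,0.053,0,0,0.083],[0.35,0.79,0.053,0,0,0.083],[0.35,0.79,0.053,0,0,0.083],[0.35,0.79,0.053,0,0,0.083],[0.35,0.79,0.053,0,0,0.083],[0.35,0.79,0.053,0,0,0.083],[0.35,0.79,0.053,0,0,0.083],[0.35,0.79,0.053,0,0,0.083],[0.35,0.79,0.053,0,0,0.083],[0,0,0,0,0,0]])

```text
invalid input at $.targets: expected 1 to 12 rows
```

>>> jog_arm(targets=[[0.35,0.79,0.053,0,0,0.083],[0.35,0.79,0.053,0,0,0.083],[0.35,0.79,0.053,0,0,0.083],[0.35,0.79,0.053,0,0,0.083],[0.35,0.79,0.053,0,0,0.083],[0.35,0.79,0.053,0,0,0.083],[0.35,0.79,0.053,0,0,0.083],[0.35,0.79,0.053,0,0,0.083],[0.35,0.79,0.053,0,0,0.083],[0.35,0.79,0.053,0,0,0.083],[0.35,0.79,0.053,0,0,0.083],[0.35,0.79,0.053,0,0,0.083]])

```text
time_s: 3.75
eef_pos: [434.2, 200.5, 300.6]
tcp_rot: [-0.039, 0.999, -0.0, -0.0]
contact_force: [-0.2, 0.3, -0.2]
width: 85.4
grip_force: 0.0
```

```bash
python3 - <<'E'
from h import *
c=snap('wrist','w1'); np.savez('w1.npz',K=c[0],R=c[1],t=c[2])
s=arm.sense();print(s['eef_pos'],R.from_quat(s['tcp_rot']).as_matrix()[:,0])
E
```

```text
[435.33346828 202.96942172 300.19661533] [-9.96572443e-01 -8.27236264e-02 -4.08958093e-04]
```

View pics/w1.png

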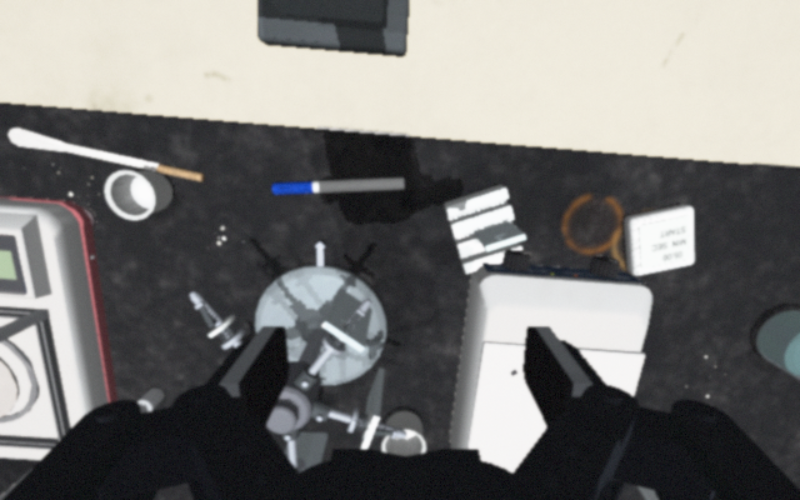

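The wrist view (image right is +y, image down is +x) shows the pointer tip at (320,243), foot centre at (320,325), hub cap at (288,408), empty prong nose at (195,295) with its collar near (230,330), and the block with coupon at about (485,230). I'll enlarge both areas.

```bash
python3 - <<'E'
import numpy as np,cv2
im=np.load('pics/w1.npy')[:,:,::-1]
a=cv2.resize(im[185:360,140:270],None,fx=3.4,fy=3.4,interpolation=cv2.INTER_CUBIC)
b=cv2.resize(im[142:227,345:430],None,fx=4,fy=4,interpolation=cv2.INTER_CUBIC)
o=np.zeros((600,790,3),np.uint8); o[:a.shape[0],:a.shape[1]]=a; o[:340,445:785]=b
for k in range(0,130,10): cv2.putText(o,str(140+k),(int(k*3.4),597),0,.3,(255,255,255))
cv2.imwrite('pics/w1c.png',o)
E
```

```text
(no output)
```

View pics/w1c.png

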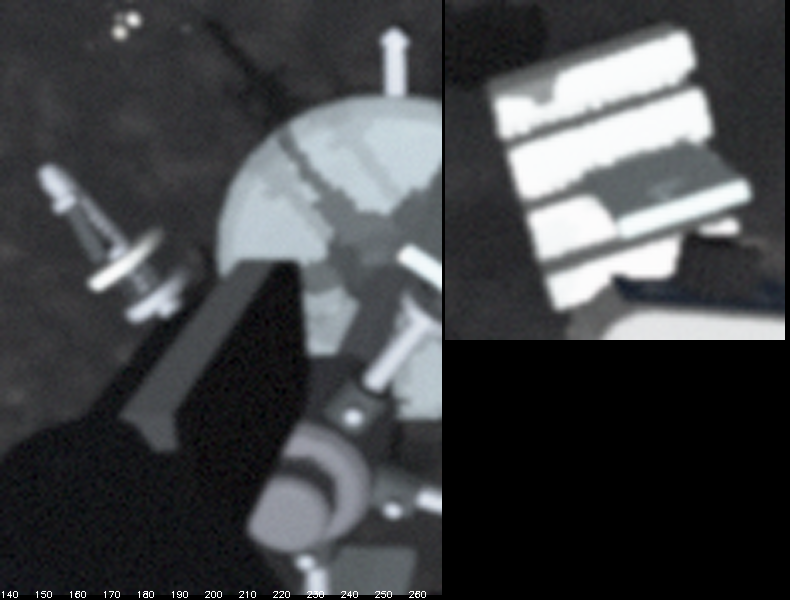

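```bash
python3 - <<'E'
from h import *
d=np.load('w1.npz'); c=(d['K'],d['R'],d['t'])
A=lambda x,y:(140+x/3.4,185+y/3.4)
B=lambda x,y:(345+(x-445)/4,142+y/4)
V=lambda x,y:(x/1.25,y/1.25)
s=camera_params  # noqa
def q(n,uv,z): p=atz(c,uv,z); print(n,p.round(1)); return p
for z in(10,15):
    q('ptip',A(395,28),z); q('pbase',A(395,95),z)
    for n,uv in[('L',V(255,328)),('R',V(387,328)),('T',V(320,265)),('B',V(320,386))]: q('foot'+n,uv,z)
q('cap',A(290,513),166); q('hubflange',A(315,470),150)
n=q('nose',A(45,168),140); k=q('collar',A(126,260),140); q('seat',A(158,297),140)
for x,y in[(612,222),(748,185),(622,238),(750,200)]: q('cpn',B(x,y),78)
for x,y in[(690,30),(492,95),(555,308),(712,130)]: q('blk',B(x,y),26)
sc=cam('scene'); C=lambda x,y:(265+x/4,165+y/4)
for n,p,z in[('cap',(210,62),166),('nose',(408,107),140),('ptip',(340,354),10),('pbase',(308,340),10),('cupS',(585,228),39),
  ('cp1',(108,450),78),('cp2',(152,394),78)]: print('scene',n,atz(sc,C(*p),z).round(1))
E
```

```text
ptip [473.4 112.8  10. ]
pbase [500.8 113.3  10. ]
footL [580.1  41.1  10. ]
footR [568.4 189.7  10. ]
footT [499.5 113.   10. ]
footB [650.2 115.5  10. ]
ptip [472.  113.8  15. ]
pbase [499.1 114.2  15. ]
footL [577.5  42.9  15. ]
footR [565.9 189.7  15. ]
footT [497.8 114.   15. ]
footB [646.7 116.5  15. ]
cap [572.  117.1 166. ]
hubflange [569.7 119.7 150. ]
nose [485.   42.9 140. ]
collar [511.5  63.7 140. ]
seat [522.6  72.2 140. ]
cpn [448.2 270.5  78. ]
cpn [434.8 306.3  78. ]
cpn [452.5 273.9  78. ]
cpn [439.  307.5  78. ]
blk [399.5 297.6  26. ]
blk [424.  239.5  26. ]
blk [491.8 267.4  26. ]
blk [429.6 309.1  26. ]
scene cap [570.4 119.6 166. ]
scene nose [486.8  44.5 140. ]
scene ptip [473.9 112.2  10. ]
scene pbase [496.8 115.2  10. ]
scene cupS [432.9 -60.6  39. ]
scene cp1 [428.3 317.   78. ]
scene cp2 [447.3 273.6  78. ]
```

>>> jog_arm(targets=[[0.265,-0.769,0,0,0,-0.006],[0.265,-0.769,0,0,0,-0.006],[0.265,-0.769,0,0,0,-0.006],[0.265,-0.769,0,0,0,-0.006],[0.265,-0.769,0,0,0,-0.006],[0.265,-0.769,0,0,0,-0.006],[0.265,-0.769,0,0,0,-0.006],[0.265,-0.769,0,0,0,-0.006],[0,0,-0.8,0,0,0],[0,0,-0.8,0,0,0],[0,0,-0.2,0,0,0],[0,0,0,0,0,0]], claw=60)

```text
time_s: 5.0
eef_pos: [486.1, 45.8, 254.8]
tcp_rot: [-0.013, 1.0, 0.0, -0.001]
contact_force: [-0.1, 0.8, 0.6]
width: 50.9
grip_force: 0.0
```

```bash
python3 - <<'E'
from h import *
c=snap('wrist','w2'); np.savez('w2.npz',K=c[0],R=c[1],t=c[2])
s=arm.sense();print(s['eef_pos'],R.from_quat(s['tcp_rot']).as_matrix()[:,0],s['width'])
for n,P in[('nose',(485,43.5,140)),('collar',(511.5,64,140)),('graspline',(487,46,140))]: print(n,proj(c,np.array(P,float))*1.25)
E
```

```text
[486.67740795  45.83681222 255.95842929] [-9.99637093e-01 -2.69258272e-02  8.26326739e-04] 51.442888926333346
nose [[402.31470617 261.31094482]]
collar [[433.68663421 302.06759052]]
graspline [[406.29822178 264.51408301]]
```

View pics/w2.png

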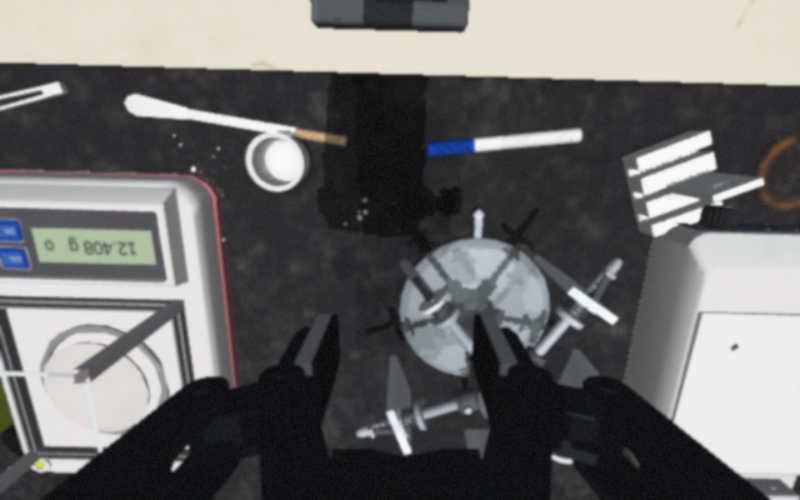

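The wrist view shows the empty prong between the fingertips: nose at (404,263), collar at (435,300), finger centre at about 407. Descending to straddle it.

>>> jog_arm(targets=[[0,0,-0.65,0,0,0],[0,0,-0.65,0,0,0],[0,0,-0.65,0,0,0],[0,0,-0.65,0,0,0],[0,0,-0.65,0,0,0],[0,0,-0.65,0,0,0],[0,0,-0.62,0,0,0],[0,0,0,0,0,0]])

```text
time_s: 5.85
eef_pos: [486.1, 46.1, 141.9]
tcp_rot: [-0.014, 1.0, 0.0, -0.001]
contact_force: [-0.6, 0.6, -0.4]
width: 51.1
grip_force: 0.0
```

>>> jog_arm(targets=[[-0.107,0.218,0,0,0,0],[-0.107,0.218,0,0,0,0],[-0.107,0.218,0,0,0,0],[-0.107,0.218,0,0,0,0],[-0.107,0.218,0,0,0,0],[-0.107,0.218,0,0,0,0],[-0.033,0.234,0,0,0,0],[-0.033,0.234,0,0,0,0],[-0.033,0.234,0,0,0,0],[-0.033,0.234,0,0,0,0],[-0.033,0.234,0,0,0,0],[-0.033,0.234,0,0,0,0]])

```text
time_s: 7.05
eef_pos: [466.0, 114.4, 142.9]
tcp_rot: [-0.014, 1.0, 0.0, -0.0]
contact_force: [-1.7, -2.5, -0.3]
width: 51.4
grip_force: 1.2
```

>>> jog_arm(targets=[[0,0,0,0,0,0],[0,0,0,0,0,0],[0,0,0,0,0,0],[0,0,0,0,0,0],[0,0,0,0,0,0],[0,0,0,0,0,0],[0,0,0,0,0,0],[0,0,0,0,0,0]], claw=0, grip_force=20)

```text
time_s: 7.85
eef_pos: [466.5, 113.8, 143.4]
tcp_rot: [-0.014, 1.0, 0.0, 0.001]
contact_force: [0.6, -0.7, 2.6]
width: 6.1
grip_force: 19.6
```

>>> jog_arm(targets=[[0,0,0,0,0,0],[0,0,0,0,0,0],[0,0,0,0,0,0],[0,0,0.3,0,0,0],[0,0,0.8,0,0,0],[0,0,0.8,0,0,0],[0,0,0.8,0,0,0],[0,0,0.8,0,0,0],[0,0,0.8,0,0,0],[-0.09,0.703,0,0,0,0.0337],[-0.09,0.703,0,0,0,0.0337],[-0.09,0.703,0,0,0,0.0337]], claw=65)

```text
time_s: 9.05
eef_pos: [459.5, 167.0, 251.4]
tcp_rot: [-0.065, 0.998, 0.0, 0.001]
contact_force: [-0.3, -0.2, 0.5]
width: 55.4
grip_force: 0.0
```

>>> jog_arm(targets=[[-0.09,0.703,0,0,0,0.0337],[-0.09,0.703,0,0,0,0.0337],[-0.09,0.703,0,0,0,0.0337],[-0.09,0.703,0,0,0,0.0337],[-0.09,0.703,0,0,0,0.0337],[-0.09,0.703,0,0,0,0.0337],[-0.09,0.703,0,0,0,0.0337],[0,0,-0.8,0,0,0],[0,0,-0.8,0,0,0],[0,0,-0.8,0,0,0],[0,0,0,0,0,0],[0,0,0,0,0,0]])

```text
time_s: 10.25
eef_pos: [443.3, 289.4, 190.8]
tcp_rot: [-0.181, 0.983, -0.0, -0.0]
contact_force: [0.1, 0.7, 0.0]
width: 55.9
grip_force: 0.0
```

```bash
python3 - <<'E'
from h import *
c=snap('wrist','w3'); np.savez('w3.npz',K=c[0],R=c[1],t=c[2])
s=arm.sense();print(s['eef_pos'],R.from_quat(s['tcp_rot']).as_matrix()[:,0],s['width'])
u=np.array([-.358,.934,0]);C=np.array([443.6,289.5,78])
print(proj(c,[C-18*u,C,C+18*u])*1.25)
T=R.from_quat(s['tcp_rot']).as_matrix()
print('tool axis pts',proj(c,[s['eef_pos']+T@[0,0,z] for z in(22,60,90)])*1.25)
d=np.load('w1.npz'); c1=(d['K'],d['R'],d['t']); sc=cam('scene')
P=[k[0]@np.c_[k[1],k[2]] for k in(c1,sc)]
X=cv2.triangulatePoints(P[0],P[1],np.array([487,285.])/1.25,np.array([357,326.])/1.25);print('scale corner',(X[:3]/X[3]).T)
E
```

```text
[443.94213804 289.63827438 191.69287878] [-0.93440723 -0.35620407 -0.00133404] 55.84196156744404
[[375.85382818 264.32826566]
 [405.36672377 264.26059003]
 [434.88595675 264.19289988]]
tool axis pts [[405.22657205 336.79317635]
 [405.32395752 299.18354832]
 [405.37834009 278.18135753]]
scale corner [[489.79080675 282.70031426  66.59829584]]
```

View pics/w3.png

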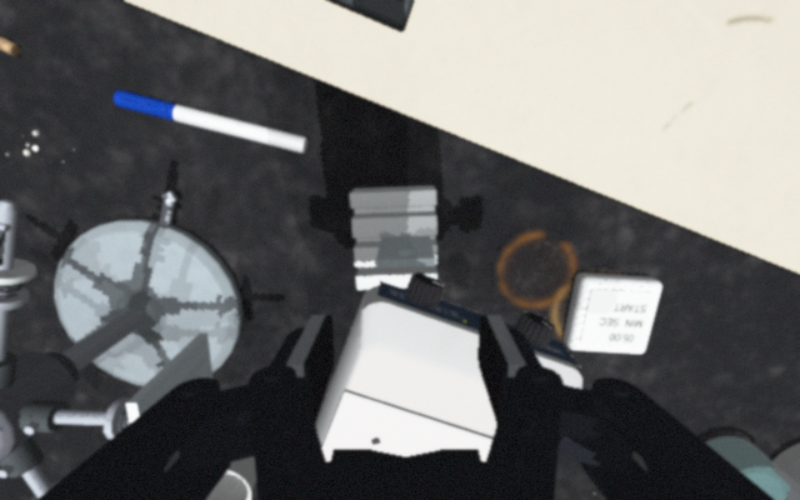

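The wrist view shows the coupon's top edge at x≈375–437, y≈265, as predicted and centred between the fingers (320–490). The scale top is about 67 mm high and clear of the fingers. Descending to grip.

>>> jog_arm(targets=[[0,0,-0.8,0,0,0],[0,0,-0.8,0,0,0],[0,0,-0.8,0,0,0],[0,0,-0.8,0,0,0],[0,0,-0.6,0,0,0],[0,0,-0.6,0,0,0],[0,0,-0.54,0,0,0],[0,0,0,0,0,0],[0,0,0,0,0,0]])

```text
time_s: 11.2
eef_pos: [443.6, 289.5, 67.0]
tcp_rot: [-0.181, 0.983, -0.0, -0.0]
contact_force: [-0.3, 0.7, 0.5]
width: 55.2
grip_force: 0.0
```

>>> jog_arm(targets=[[0,0,0,0,0,0],[0,0,0,0,0,0],[0,0,0,0,0,0],[0,0,0,0,0,0],[0,0,0,0,0,0],[0,0,0,0,0,0]], claw=0, grip_force=35)

```text
time_s: 11.8
eef_pos: [444.5, 289.9, 68.3]
tcp_rot: [-0.181, 0.983, 0.0, 0.001]
contact_force: [1.0, -0.1, 4.6]
width: 35.1
grip_force: 35.4
```

>>> jog_arm(targets=[[0,0,0.3,0,0,0],[0,0,0.6,0,0,0],[0,0,0.7,0,0,0],[0,0,0.75,0,0,0],[0,0,0.75,0,0,0],[0,0,0,0,0,0]])

```text
time_s: 12.4
eef_pos: [444.8, 290.1, 148.2]
tcp_rot: [-0.181, 0.983, 0.001, 0.002]
contact_force: [-0.6, 0.7, -0.3]
width: 35.3
grip_force: 35.6
```

>>> jog_arm(targets=[[-0.046,-0.5,0,0,0,-0.034],[-0.046,-0.7,0,0,0,-0.034],[-0.046,-0.8,0,0,0,-0.034],[-0.046,-0.8,0,0,0,-0.034],[-0.046,-0.8,0,0,0,-0.034],[-0.046,-0.8,0,0,0,-0.034],[-0.046,-0.8,0,0,0,-0.034],[-0.046,-0.8,0,0,0,-0.034],[-0.046,-0.6,0,0,0,-0.034],[-0.046,-0.46,0,0,0,-0.028],[0,0,0,0,0,0],[0,0,0,0,0,0]])

```text
time_s: 13.6
eef_pos: [431.5, 112.8, 143.9]
tcp_rot: [-0.015, 1.0, 0.0, -0.001]
contact_force: [-1.0, 1.2, -1.0]
width: 35.4
grip_force: 35.6
```

```bash
python3 - <<'E'
from h import *
s=arm.sense();print(s['eef_pos'],R.from_quat(s['tcp_rot']).as_matrix().round(4),s['width'],s['contact_force'])
c=snap('wrist','w4'); np.savez('w4.npz',K=c[0],R=c[1],t=c[2])
im=np.load('pics/w4.npy')[:,:,::-1]
cs=cam('side'); si=camera('side')[:,:,::-1]; np.save('pics/s4.npy',si); 
p=proj(cs,np.array([460.,113,140]))[0]; print('side',p)
x,y=int(p[0]),int(p[1])
a=cv2.resize(im[170:330,220:430],None,fx=3.8,fy=3.8,interpolation=cv2.INTER_CUBIC)[:600,:800]
cv2.imwrite('pics/w4c.png',a)
b=cv2.resize(si[y-50:y+50,x-70:x+60],None,fx=6,fy=6,interpolation=cv2.INTER_CUBIC)
cv2.imwrite('pics/s4c.png',b); print('side origin',x-70,y-50)
for n,P in[('prong nose',(458.5,113.6,143.5)),('axiscap',(572,117,166)),('cpn top mid',(432,113,155.5))]: print(n,(proj(c,np.array(P,float))-[220,170])*3.8)
E
```

```text
[431.53881542 112.80390505 143.87901376] [[-9.996e-01 -2.950e-02 -1.200e-03]
 [-2.950e-02  9.996e-01  3.000e-04]
 [ 1.200e-03  3.000e-04 -1.000e+00]] 35.35339069193812 [-1.04301863  1.22309847 -0.95657796]
side [370.2152314 182.3837873]
side origin 300 132
prong nose [[399.01722139 660.11974383]]
axiscap [[ 399.87343885 1523.25771844]]
cpn top mid [[400.93556565 527.28180679]]
```

View pics/w4c.png

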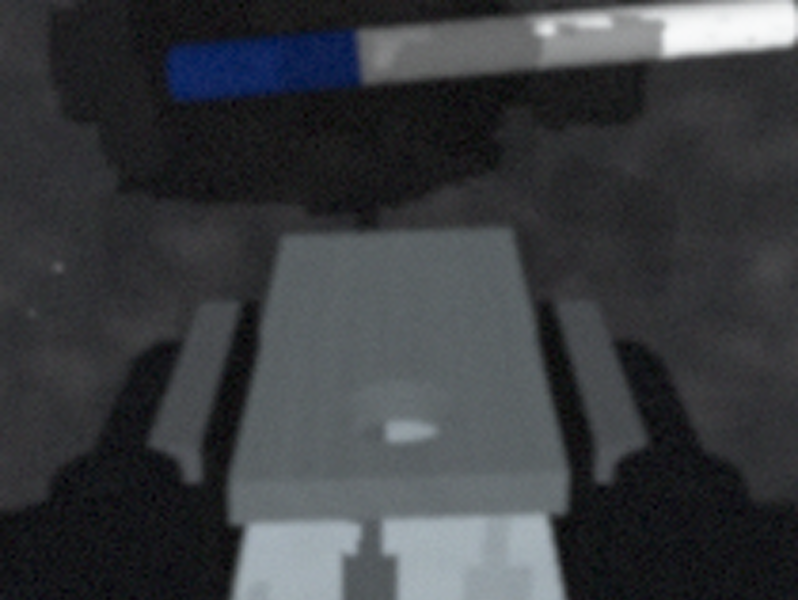

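View pics/s4c.png

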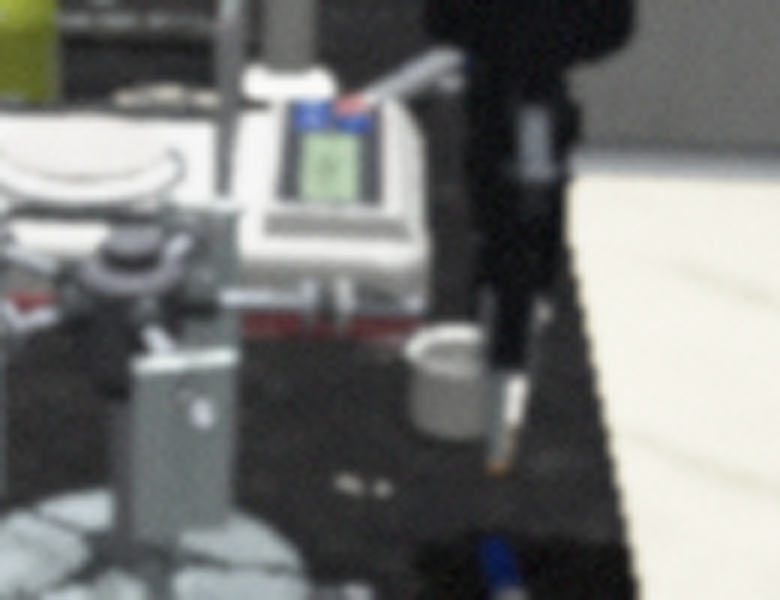

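The wrist crop shows the coupon held centred, with top edge x 228–570 (mid 399) and hole at about (398,415). The side crop shows the neighbouring coupon and hub, with the grip over open space. I'll get the held pose by PnP and the nose position from pixel profiles.

```bash
python3 - <<'E'
from h import *
d=np.load('w4.npz'); c=(d['K'],d['R'],d['t'])
px=np.array([(232,470),(568,468),(515,230),(282,236),(229,522),(571,512)],float)/3.8+[220,170]
# coupon frame: y to image right, z up, x away from camera ; origin hole
ob=np.array([(-2.5,-18,14),(-2.5,18,14),(-2.5,18,-56),(-2.5,-18,-56),(2.5,-18,14),(2.5,18,14)],float)
ok,rv,tv=cv2.solvePnP(ob,px,c[0],None)
Rw=c[1].T@cv2.Rodrigues(rv)[0]; X=c[1].T@(tv.ravel()-c[2])
print('hole',X.round(1),'\n',Rw.round(3)); print('resid',(cv2.projectPoints(ob,rv,tv,c[0],None)[0][:,0]-px).round(2).tolist())
q=ob@np.array([[1,0,0],[0,1,0],[0,0,1.]])+np.array([431.5,112.8,140.9]); print('pred-obs px',(proj(c,q)-px).round(1).tolist())
g=np.load('pics/w4.npy').mean(2)
for r in range(308,364,4): print(r,g[r,284:368:3].astype(int).tolist())
print(proj(c,np.array([[458.5,113.5,143.5],[466,113.8,143.5],[476,114,143.5]])))
E
```

```text
hole [430.2 112.8 138.2] 
 [[ 0.999 -0.05  -0.008]
 [ 0.05   0.999 -0.   ]
 [ 0.008 -0.     1.   ]]
resid [[-1.1, 1.4], [0.85, 0.24], [-1.03, 0.24], [1.02, -0.17], [0.43, -1.35], [-0.18, -0.36]]
pred-obs px [[-1.9, 6.4], [1.7, 9.2], [-0.6, 4.6], [0.7, 1.4], [-0.9, 3.7], [-0.0, 8.6]]
308 [98, 159, 161, 163, 165, 162, 162, 165, 165, 163, 139, 88, 125, 172, 171, 171, 172, 174, 171, 175, 173, 166, 157, 160, 174, 175, 172, 69]
312 [125, 174, 176, 174, 170, 166, 171, 170, 171, 174, 124, 89, 128, 177, 175, 173, 172, 170, 173, 174, 174, 163, 156, 162, 176, 174, 173, 105]
316 [155, 173, 174, 175, 171, 169, 172, 173, 170, 114, 94, 87, 98, 121, 171, 173, 170, 173, 169, 172, 171, 162, 156, 163, 170, 174, 170, 144]
320 [167, 171, 172, 173, 173, 174, 173, 172, 169, 93, 88, 89, 87, 98, 170, 172, 173, 175, 171, 169, 155, 155, 157, 152, 156, 156, 169, 162]
324 [170, 158, 161, 172, 171, 170, 172, 173, 166, 89, 90, 88, 86, 98, 170, 177, 175, 174, 175, 167, 158, 156, 155, 152, 152, 157, 169, 169]
328 [162, 153, 159, 172, 171, 171, 171, 169, 164, 87, 86, 87, 89, 100, 171, 173, 173, 172, 174, 162, 156, 16
[... 492 characters left out ...]
4, 69, 83, 104, 95, 95, 89, 86, 88, 92, 98, 96, 97, 132, 182, 180, 180, 179]
348 [193, 183, 166, 142, 111, 111, 109, 99, 103, 93, 85, 85, 93, 104, 165, 156, 101, 90, 88, 88, 124, 133, 170, 177, 178, 181, 180, 177]
352 [191, 190, 188, 167, 117, 114, 105, 102, 102, 98, 83, 95, 161, 168, 181, 164, 107, 93, 90, 114, 163, 181, 179, 179, 180, 178, 177, 181]
356 [177, 185, 169, 168, 149, 105, 99, 93, 90, 86, 83, 97, 160, 184, 187, 163, 91, 80, 90, 117, 158, 170, 160, 153, 168, 169, 162, 149]
360 [40, 40, 40, 40, 44, 53, 55, 64, 78, 81, 83, 86, 130, 168, 168, 116, 73, 67, 92, 121, 122, 99, 75, 40, 34, 36, 38, 37]
[[324.78322259 343.71036439]
 [324.9609222  357.36646405]
 [324.76212967 374.95411472]]
```

>>> jog_arm(targets=[[0,0,0.06,0,0,0],[0.16,0.005,0,0,0,0.004],[0.16,0.005,0,0,0,0],[0.16,0.005,0,0,0,0],[0.16,0.005,0,0,0,0],[0.16,0.005,0,0,0,0],[0,0,0,0,0,0],[0,0,0,0,0,0]])

```text
time_s: 14.5
eef_pos: [452.1, 113.5, 145.9]
tcp_rot: [-0.017, 1.0, -0.0, -0.0]
contact_force: [0.0, 1.0, -1.0]
width: 35.3
grip_force: 35.6
```

>>> jog_arm(targets=[[0.06,0.002,0,0,0,0],[0.06,0.002,0,0,0,0],[0.06,0.002,0,0,0,0],[0.06,0.002,0,0,0,0],[0,0,0,0,0,0]])

```text
time_s: 15.0
eef_pos: [458.2, 113.8, 146.0]
tcp_rot: [-0.017, 1.0, -0.0, 0.0]
contact_force: [0.3, 0.2, -1.4]
width: 35.3
grip_force: 35.6
```

>>> jog_arm(targets=[[0.06,0.002,0,0,0,0],[0.06,0.002,0,0,0,0],[0,0,0,0,0,0]])

```text
time_s: 15.3
eef_pos: [461.2, 113.9, 146.0]
tcp_rot: [-0.017, 1.0, -0.0, 0.0]
contact_force: [-0.4, 0.2, -0.3]
width: 35.2
grip_force: 35.6
```

>>> jog_arm(targets=[[0.06,0.002,0,0,0,0],[0.06,0.002,0,0,0,0],[0,0,0,0,0,0]])

```text
time_s: 15.6
eef_pos: [464.3, 114.0, 146.0]
tcp_rot: [-0.017, 1.0, -0.0, 0.0]
contact_force: [-0.0, 0.1, 0.5]
width: 34.7
grip_force: 35.6
```

The nose should be through the hole with no contact force. I'll feel the vertical clearance.

>>> jog_arm(targets=[[0,0,0.03,0,0,0],[0,0,0.03,0,0,0],[0,0,0,0,0,0]])

```text
time_s: 15.9
eef_pos: [463.9, 113.9, 147.2]
tcp_rot: [-0.017, 1.0, -0.0, -0.0]
contact_force: [0.1, -0.0, -2.0]
width: 35.3
grip_force: 35.4
```

>>> jog_arm(targets=[[0,0,0.03,0,0,0],[0,0,0,0,0,0]])

```text
time_s: 16.1
eef_pos: [463.9, 113.9, 147.5]
tcp_rot: [-0.017, 1.0, -0.0, -0.0]
contact_force: [2.1, 1.2, -4.8]
width: 35.3
grip_force: 35.6
```

Contact begins at TCP z≈147.0, where the hole's bottom edge meets the underside of the rod. The coupon is therefore threaded, and the hole sits 4.5 mm ahead of the TCP. Dropping back about 1 mm and pushing in.

>>> jog_arm(targets=[[0,0,-0.08,0,0,0],[0.06,0.0018,0,0,0,0],[0.06,0.0018,0,0,0,0],[0.06,0.0018,0,0,0,0],[0.06,0.0018,0,0,0,0],[0,0,0,0,0,0]])

```text
time_s: 16.7
eef_pos: [470.4, 114.2, 146.5]
tcp_rot: [-0.017, 1.0, 0.0, 0.0]
contact_force: [-1.0, -0.1, -1.2]
width: 35.4
grip_force: 36.0
```

>>> jog_arm(targets=[[0.06,0.0018,0,0,0,0],[0.06,0.0018,0,0,0,0],[0.06,0.0018,0,0,0,0],[0,0,0,0,0,0]])

```text
time_s: 17.1
eef_pos: [474.8, 114.3, 146.2]
tcp_rot: [-0.017, 1.0, -0.0, 0.0]
contact_force: [0.2, 0.5, 0.0]
width: 35.3
grip_force: 36.0
```

>>> jog_arm(targets=[[0.06,0.0018,0,0,0,0],[0.06,0.0018,0,0,0,0],[0.06,0.0018,0,0,0,0],[0,0,0,0,0,0]])

```text
time_s: 17.5
eef_pos: [479.3, 114.4, 146.3]
tcp_rot: [-0.017, 1.0, -0.0, 0.0]
contact_force: [-0.8, -0.2, -0.7]
width: 35.4
grip_force: 35.9
```

>>> jog_arm(targets=[[0.04,0.0012,0,0,0,0],[0.04,0.0012,0,0,0,0],[0,0,0,0,0,0]])

```text
time_s: 17.8
eef_pos: [481.2, 114.4, 146.3]
tcp_rot: [-0.017, 1.0, 0.0, 0.0]
contact_force: [-0.8, -0.7, -0.6]
width: 35.2
grip_force: 36.0
```

>>> jog_arm(targets=[[0.04,0.0012,0,0,0,0],[0.04,0.0012,0,0,0,0],[0,0,0,0,0,0]])

```text
time_s: 18.1
eef_pos: [483.2, 114.5, 146.3]
tcp_rot: [-0.017, 1.0, -0.0, 0.0]
contact_force: [-0.4, 0.5, -0.4]
width: 35.3
grip_force: 36.0
```

>>> jog_arm(targets=[[0.04,0.0012,0,0,0,0],[0.04,0.0012,0,0,0,0],[0,0,0,0,0,0]])

```text
time_s: 18.4
eef_pos: [484.5, 114.5, 145.9]
tcp_rot: [-0.017, 1.0, -0.0, -0.001]
contact_force: [-2.6, -0.7, 0.2]
width: 34.9
grip_force: 36.0
```

>>> jog_arm(targets=[[0.04,0.0012,0,0,0,0],[0,0,0,0,0,0]])

```text
time_s: 18.6
eef_pos: [486.6, 114.6, 146.4]
tcp_rot: [-0.017, 1.0, -0.0, 0.001]
contact_force: [-0.7, -1.1, -0.8]
width: 35.4
grip_force: 36.1
```

>>> jog_arm(targets=[[0.04,0.0012,0,0,0,0],[0,0,0,0,0,0]])

```text
time_s: 18.8
eef_pos: [487.7, 114.6, 146.6]
tcp_rot: [-0.017, 1.0, -0.0, 0.001]
contact_force: [-0.2, -0.2, 0.7]
width: 35.0
grip_force: 36.1
```

>>> jog_arm(targets=[[0.04,0.0012,0,0,0,0],[0,0,0,0,0,0]])

```text
time_s: 19.0
eef_pos: [488.5, 114.7, 146.5]
tcp_rot: [-0.017, 1.0, 0.0, 0.0]
contact_force: [-0.5, -0.2, 1.6]
width: 35.2
grip_force: 36.1
```

>>> jog_arm(targets=[[0.04,0.0012,0,0,0,0],[0,0,0,0,0,0]])

```text
time_s: 19.2
eef_pos: [489.3, 114.7, 146.3]
tcp_rot: [-0.017, 1.0, 0.0, 0.0]
contact_force: [0.6, -0.3, 0.2]
width: 34.7
grip_force: 36.1
```

>>> jog_arm(targets=[[0.04,0.0012,0,0,0,0],[0,0,0,0,0,0]])

```text
time_s: 19.4
eef_pos: [489.8, 114.7, 146.2]
tcp_rot: [-0.017, 1.0, -0.0, -0.0]
contact_force: [-2.0, -0.4, 1.1]
width: 35.2
grip_force: 36.1
```

>>> jog_arm(targets=[[0.04,0.0012,0,0,0,0],[0,0,0,0,0,0]])

```text
time_s: 19.6
eef_pos: [490.7, 114.7, 146.2]
tcp_rot: [-0.017, 1.0, -0.0, -0.0]
contact_force: [-2.6, -0.0, 1.0]
width: 35.0
grip_force: 36.2
```

>>> jog_arm(targets=[[0.04,0.0012,0,0,0,0],[0,0,0,0,0,0]])

```text
time_s: 19.8
eef_pos: [491.8, 114.8, 146.2]
tcp_rot: [-0.017, 1.0, -0.0, -0.0]
contact_force: [-2.2, -0.1, 1.5]
width: 35.2
grip_force: 36.2
```

>>> jog_arm(targets=[[0.04,0.0012,0,0,0,0],[0,0,0,0,0,0]])

```text
time_s: 20.0
eef_pos: [492.7, 114.8, 146.1]
tcp_rot: [-0.017, 1.0, -0.0, -0.0]
contact_force: [-4.6, -1.1, 1.1]
width: 35.3
grip_force: 36.2
```

>>> jog_arm(targets=[[0.03,0.001,0,0,0,0],[0,0,0,0,0,0]])

```text
time_s: 20.2
eef_pos: [493.5, 114.8, 146.1]
tcp_rot: [-0.017, 1.0, -0.0, -0.0]
contact_force: [-4.5, -1.2, 1.4]
width: 35.4
grip_force: 36.2
```

>>> jog_arm(targets=[[0.03,0.001,0,0,0,0],[0,0,0,0,0,0]])

```text
time_s: 20.4
eef_pos: [494.2, 114.9, 146.1]
tcp_rot: [-0.017, 1.0, -0.0, -0.0]
contact_force: [-4.7, -1.0, 1.6]
width: 35.0
grip_force: 36.2
```

>>> jog_arm(targets=[[0.03,0.001,0,0,0,0],[0,0,0,0,0,0]])

```text
time_s: 20.6
eef_pos: [494.6, 114.9, 145.8]
tcp_rot: [-0.017, 1.0, -0.0, -0.001]
contact_force: [-5.0, -1.4, 1.6]
width: 35.3
grip_force: 36.1
```

>>> jog_arm(targets=[[0.03,0.001,0,0,0,0],[0,0,0,0,0,0]])

```text
time_s: 20.8
eef_pos: [494.7, 114.9, 145.5]
tcp_rot: [-0.017, 1.0, -0.0, -0.002]
contact_force: [-6.9, -1.4, 2.7]
width: 35.3
grip_force: 36.1
```

>>> jog_arm(targets=[[0.03,0.001,0,0,0,0],[0,0,0,0,0,0]])

```text
time_s: 21.0
eef_pos: [494.8, 114.9, 145.4]
tcp_rot: [-0.017, 1.0, -0.0, -0.002]
contact_force: [-8.3, -1.6, 2.1]
width: 35.0
grip_force: 36.3
```

Hard stop felt at about 494.7: x has stalled while force climbs. Backing off to test whether the catch has latched.

>>> jog_arm(targets=[[-0.1,-0.003,0,0,0,0],[0,0,0,0,0,0],[0,0,0,0,0,0]])

```text
time_s: 21.3
eef_pos: [493.9, 114.9, 145.5]
tcp_rot: [-0.017, 1.0, 0.0, -0.001]
contact_force: [-4.4, -0.3, -2.1]
width: 35.2
grip_force: 35.9
```

>>> jog_arm(targets=[[-0.08,-0.002,0,0,0,0],[0,0,0,0,0,0],[0,0,0,0,0,0]])

```text
time_s: 21.6
eef_pos: [492.5, 114.9, 146.2]
tcp_rot: [-0.017, 1.0, 0.0, 0.0]
contact_force: [-3.5, -0.6, -1.9]
width: 35.4
grip_force: 35.8
```

>>> jog_arm(targets=[[-0.05,-0.001,0,0,0,0],[0,0,0,0,0,0],[0,0,0,0,0,0]])

```text
time_s: 21.9
eef_pos: [491.8, 114.9, 146.6]
tcp_rot: [-0.017, 1.0, 0.0, 0.001]
contact_force: [-0.5, -0.3, -1.6]
width: 34.8
grip_force: 35.8
```

>>> jog_arm(targets=[[-0.04,-0.001,0,0,0,0],[0,0,0,0,0,0],[0,0,0,0,0,0]])

```text
time_s: 22.2
eef_pos: [491.3, 114.8, 146.9]
tcp_rot: [-0.017, 1.0, 0.0, 0.002]
contact_force: [2.5, 0.3, -1.0]
width: 35.1
grip_force: 35.8
```

```bash
python3 - <<'E'
from h import *
F=[]
for i in range(4): camera('scene'); F.append(arm.sense()['contact_force'])
print(np.mean(F,0),arm.sense()['eef_pos'])
E
```

```text
[-0.73120499  0.27118037  0.86796509] [489.75185862 114.80410598 146.69859766]
```

Force rose to +2.5 N and then relaxed as x slipped back about 1.5 mm, so this is ambiguous. I'll use the last picture as a composite of wrist and scene crops.

```bash
python3 - <<'E'
from h import *
s=arm.sense(); print(s['eef_pos'],s['contact_force'],s['time_s'])
c=cam('wrist'); im=camera('wrist')[:,:,::-1]; np.save('pics/w5.npy',im)
P=np.array([[458.5,113.5,140],[470,114,143.5],[489,114.6,143.5],[489,114.6,149.5],[487.5,114.6,155]],float)
p=proj(c,P); print(p.round(1).tolist())
a=cv2.resize(im[205:305,270:380],None,fx=5,fy=5,interpolation=cv2.INTER_CUBIC)
cs=cam('scene'); sc=camera('scene')[:,:,::-1]; ps=proj(cs,P); print(ps.round(1).tolist())
x,y=ps[2].astype(int); b=cv2.resize(sc[y-25:y+30,x-17:x+25],None,fx=5.8,fy=5.8,interpolation=cv2.INTER_CUBIC)
o=np.zeros((600,800,3),np.uint8); o[:500,:550]=a; o[:b.shape[0],555:555+b.shape[1]]=b[:,:245]
cv2.imwrite('pics/fin.png',o)
E
```

```text
[489.75185862 114.80410598 146.69859766] [-0.50606825 -0.37984625  0.8042367 ] 22.4
[[324.4, 217.0], [324.7, 245.8], [324.6, 286.0], [324.6, 293.6], [324.7, 297.9]]
[[355.3, 206.1], [351.2, 203.0], [344.7, 200.2], [344.7, 197.8], [345.2, 195.7]]
```

View pics/fin.png

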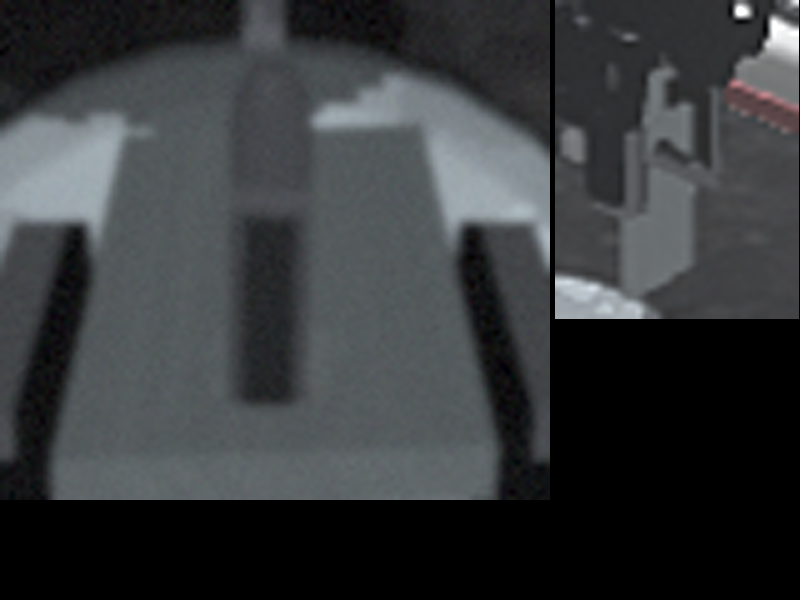

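The last picture shows the rod with the nose at the top and the leaf (dark, y 215–400) ending right at the coupon's face, so it is unclear whether it's latched. The forces fit a latch at 491.8 that then slipped while the coupon was held high, because the catch tip overlaps the hole rim by only about 1 mm there. I'll push to the stop again, lower the coupon onto the rod, then back off.

>>> jog_arm(targets=[[0.05,0.0015,0,0,0,0],[0.05,0.0015,0,0,0,0],[0.05,0.0015,0,0,0,0],[0.05,0.0015,0,0,0,0],[0,0,0,0,0,0]])

```text
time_s: 23.0
eef_pos: [494.3, 114.8, 145.8]
tcp_rot: [-0.017, 1.0, -0.0, -0.001]
contact_force: [-5.8, -1.3, 0.7]
width: 35.0
grip_force: 36.1
```

>>> jog_arm(targets=[[0.03,0.001,0,0,0,0],[0,0,0,0,0,0],[0,0,0,0,0,0]])

```text
time_s: 23.3
eef_pos: [494.7, 114.8, 145.6]
tcp_rot: [-0.017, 1.0, -0.0, -0.001]
contact_force: [-6.3, -0.9, 0.8]
width: 34.9
grip_force: 36.1
```

>>> jog_arm(targets=[[0.02,0.001,0,0,0,0],[0,0,0,0,0,0],[0,0,0,0,0,0]])

```text
time_s: 23.6
eef_pos: [494.7, 114.8, 145.5]
tcp_rot: [-0.017, 1.0, -0.0, -0.002]
contact_force: [-7.4, 0.2, 1.6]
width: 34.9
grip_force: 36.2
```

>>> jog_arm(targets=[[-0.04,-0.001,0,0,0,0],[0,0,-0.04,0,0,0],[0,0,-0.04,0,0,0],[0,0,0,0,0,0]])

```text
time_s: 24.0
eef_pos: [494.6, 114.9, 143.8]
tcp_rot: [-0.017, 1.0, -0.0, -0.001]
contact_force: [-4.7, -1.1, 0.6]
width: 35.2
grip_force: 36.1
```

>>> jog_arm(targets=[[0,0,-0.04,0,0,0],[0,0,-0.03,0,0,0],[0,0,0,0,0,0]])

```text
time_s: 24.3
eef_pos: [494.6, 114.9, 142.0]
tcp_rot: [-0.017, 1.0, -0.0, -0.001]
contact_force: [-5.5, -0.3, 1.0]
width: 35.1
grip_force: 36.1
```

>>> jog_arm(targets=[[-0.05,-0.0015,0,0,0,0],[-0.05,-0.0015,0,0,0,0],[0,0,0,0,0,0],[0,0,0,0,0,0]])

```text
time_s: 24.7
eef_pos: [492.8, 114.9, 142.2]
tcp_rot: [-0.017, 1.0, 0.0, -0.0]
contact_force: [-3.9, 0.7, -1.4]
width: 35.1
grip_force: 36.0
```

>>> jog_arm(targets=[[-0.04,-0.001,0,0,0,0],[-0.04,-0.001,0,0,0,0],[0,0,0,0,0,0],[0,0,0,0,0,0]])

```text
time_s: 25.1
eef_pos: [491.8, 114.9, 142.6]
tcp_rot: [-0.017, 1.0, 0.0, 0.001]
contact_force: [1.5, -0.3, -4.1]
width: 34.8
grip_force: 35.7
```

```bash
python3 - <<'E'
from h import *
for i in range(5): camera('scene'); s=arm.sense(); print(s['contact_force'].round(1),s['eef_pos'].round(1))
E
```

```text
[ 2.9  0.7 -4.7] [491.8 114.9 142.6]
[ 2.2 -0.3 -4.6] [491.8 114.9 142.6]
[ 2.3 -0.2 -3.5] [491.8 114.9 142.6]
[ 2.9 -0.  -4.9] [491.7 114.9 142.6]
[ 2.7  0.5 -4.4] [491.7 114.9 142.7]
```

It holds firmly at 491.8 against the pull, so it's latched. Relaxing, releasing and withdrawing straight up.

>>> jog_arm(targets=[[0.04,0.001,-0.03,0,0,0],[0,0,0,0,0,0],[0,0,0,0,0,0]])

```text
time_s: 25.65
eef_pos: [491.9, 114.9, 142.4]
tcp_rot: [-0.017, 1.0, -0.0, 0.0]
contact_force: [0.5, -0.5, 0.4]
width: 35.1
grip_force: 36.0
```

>>> jog_arm(targets=[[0,0,0,0,0,0],[0,0,0,0,0,0],[0,0,0,0,0,0],[0,0,0,0,0,0],[0,0,0.3,0,0,0],[0,0,0.6,0,0,0],[0,0,0.8,0,0,0],[0,0,0.8,0,0,0],[0,0,0.8,0,0,0],[0,0,0.8,0,0,0],[0,0,0,0,0,0],[0,0,0,0,0,0]], claw=65)

```text
time_s: 26.85
eef_pos: [492.4, 114.9, 245.4]
tcp_rot: [-0.017, 1.0, 0.0, 0.001]
contact_force: [0.1, 0.5, -0.5]
width: 55.6
grip_force: 0.0
```

```bash
python3 - <<'E'
from h import *
s=arm.sense(); print(s['eef_pos'],s['contact_force'],s['width'],s['time_s'])
c=cam('wrist'); g=camera('wrist'); np.save('pics/w6.npy',g); m=g.mean(2)
P=np.array([[459,113.6,143.5],[471,114,143.5],[489,114.5,149.5],[489,114.5-18,151.5],[489,114.5+18,151.5],[494,114.5-18,151.5],[494,114.5+18,151.5],[494,114.5,140]])
print(proj(c,P).round(1).tolist())
for r in range(150,290,5): print(r,m[r,265:385:5].astype(int).tolist())
E
```

```text
[492.4002299  114.89848945 245.35113461] [ 0.14956975  0.50242756 -0.46303186] 55.600565221776 26.85
[[324.5, 169.8], [324.5, 186.6], [324.4, 213.3], [298.8, 213.4], [350.0, 215.0], [298.7, 220.1], [349.6, 221.7], [324.2, 215.7]]
150 [30, 18, 22, 30, 29, 28, 26, 19, 18, 16, 18, 18, 19, 25, 27, 21, 40, 35, 44, 32, 22, 33, 40, 45]
155 [25, 27, 21, 26, 26, 18, 21, 12, 12, 19, 22, 13, 21, 17, 19, 23, 25, 35, 29, 20, 22, 29, 38, 38]
160 [22, 30, 23, 24, 24, 20, 21, 21, 25, 23, 22, 28, 32, 20, 21, 17, 11, 18, 21, 30, 28, 40, 42, 40]
165 [31, 28, 24, 22, 30, 23, 22, 23, 15, 23, 19, 76, 71, 20, 18, 21, 12, 20, 18, 19, 26, 36, 43, 40]
170 [31, 32, 23, 21, 21, 18, 25, 19, 25, 27, 20, 62, 87, 19, 12, 21, 14, 32, 26, 34, 30, 36, 45, 43]
175 [28, 30, 31, 23, 20, 20, 12, 26, 18, 23, 24, 74, 95, 27, 22, 22, 28, 39, 50, 46, 43, 45, 44, 43]
180 [29, 22, 24, 15, 23, 21, 25, 24, 22, 25, 19, 70, 96, 28, 10, 35, 38, 41, 47, 42, 42, 43, 43, 40]
185 [37, 30, 27, 18, 24, 21, 18, 25, 41, 58, 69, 91, 88, 69, 70, 47, 31, 46, 51, 50, 48, 45, 45, 52]
190 [49, 43, 42, 38, 42, 33, 73, 79, 83, 86, 89, 60, 40, 84, 8
[... 1518 characters left out ...]
183, 182, 161]
260 [70, 173, 183, 174, 158, 161, 150, 79, 79, 106, 99, 163, 157, 61, 66, 137, 150, 144, 147, 167, 182, 185, 166, 132]
265 [42, 164, 184, 181, 158, 154, 116, 82, 107, 155, 122, 162, 157, 78, 80, 144, 157, 155, 143, 167, 183, 182, 166, 55]
270 [24, 128, 172, 182, 157, 148, 79, 145, 155, 157, 67, 161, 152, 84, 142, 82, 157, 158, 157, 179, 169, 175, 137, 41]
275 [22, 47, 153, 176, 153, 81, 132, 155, 140, 51, 54, 51, 50, 63, 70, 109, 82, 116, 159, 179, 167, 143, 46, 41]
280 [23, 37, 41, 104, 83, 136, 152, 152, 46, 45, 62, 68, 80, 62, 38, 45, 80, 79, 111, 105, 125, 54, 40, 45]
285 [17, 49, 34, 31, 94, 111, 142, 95, 40, 44, 65, 161, 140, 58, 47, 42, 90, 95, 100, 144, 42, 47, 50, 52]
```

```bash
python3 -c "
from bench import job
print(job.sign_off())"
```

```text
the job is handed in; nothing more can be done
None
```

I turned the tree's empty prong over the pointer, threaded the coupon on and let it go. The catch held against a 2–3 N pull before I released it, and the coupon stayed in place afterwards. I handed the job in at about 27 s of the 64 s allowed; no verdict came back.

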